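# Count off the rack's gaps and slide the pad into the third

## Robot

A 6-joint arm with a two-finger parallel gripper is mounted at the origin on the work surface. World frame = base frame: x ahead of the robot, y to its left, z up, the work surface at z = 0. Lengths are in m, angles in rad, forces in N, time in s.
With the tool pointing down it reaches from about 0.3 to 0.875 m from the base axis. Payload 4.2 kg.
Tool frame: the origin (TCP) lies between the finger pads; the fingertips stand robot.nose_length ahead of it and the grasp point (between the pads) lies 8 mm behind it (robot.nose_length is the distance from the TCP to the fingertips, in m); z points along the fingers, x is the direction in which the jaws open and shut, and the axes are right-handed (so a half turn about z gives the same grasp; the last joint's range is limited). The gripper opens to 85 mm and grips with 20 to 120 N. Pads are 22 mm wide; open, the fingers measure 114 mm over their backs; the gripper's body (76 mm by 85 mm) begins 54 mm behind the grasp point. The pads swing forward as they close: fully open they stand 13 mm farther back than shut.
Start: joints at [1.122, 0.32, 1.565, -0, 1.257, -0.02], TCP at [0.239, 0.523, 0.242] pointing down, gripper open.
Joint ranges: [-3.11, 3.11], [-0.84, 2.01], [0.21, 2.61], [-1.34, 4.49], [0.05, 2.63], [-2.56, 2.56]. Speed limits (rad/s): [2.57, 2.57, 3.14, 3.14, 3.14, 3.14].

## Interface

Orientations are given as a rotation vector (axis times angle).
In Python, from station import robot, viewer, job gives the robot as it stands.
- The arm moves only by the tool apply_moves, never from a script. Its argument "steps" is one flat list of numbers, 5 for each row, row after row: the shift along the world's x, y, z in cm, then the turn about the world's z in rad, then the opening, from 0 (shut) to 1 (fully open). In form: [dx, dy, dz, twist, hand, dx, dy, dz, twist, hand, ...]. A call has 1 to 20 rows; each row is the pose to reach, as a shift and turn from the pose commanded when the call began; what a row does not reach only later rows make up. A row lasts 1/12 s, in which the tool goes at most 41.7 mm and 7.16 degrees, less where a joint would pass 70% of its speed; a pose out of reach is approached as far as the arm can. A call with a gripper value outside its range is refused whole. The fingers move at their own pace and stop on an object; "squeeze" is the grip in N (left out, the last holds). Time passes only in rows, so rows that repeat a pose let the fingers close. It gives the time, the measured TCP pose, the force and the opening at its end, in the units of the state.
- robot.state(): the state, without advancing time (a new reading comes with each control period).
- viewer.camera(name): name is "scene" or "top" or "wrist"; returns the picture (480x640x3 uint8, blue, green, red); there is no depth.
- viewer.get_calibration(name): a dict with "fx", "fy", "cx", "cy" (pixels), "k1" (the pictures are not rectified: a ray, as slopes to the right and down, at radius r is drawn at 1 + k1 r^2 times it, then the intrinsics apply), "xyz" and "attitude" of the camera in the world; the wrist camera has in their place "T_tool_cam" (4x4, takes a point from camera to tool coordinates, whose origin is the TCP and whose axes are the tool frame's). Camera axes: x right, y up, looking along -z (the intrinsics and any distortion apply to the point x, -y, -z); pixel columns grow to the right and rows downward; lengths in m; the calibration is good to about 2 mm. A picture is of the moment at which its call begins: read the wrist's pose just before it. get_calibration takes no time and is no camera call.
- job.sign_off(): hands the job in, once; it reports no verdict.
The state is a dict: "clock": time; "joint_positions": joint angles; "dq": joint speeds; "joint_torque": joint torques, N m; "position": TCP position; "eef_rot": TCP orientation; "wrist_force": force on the tool from outside, world axes, zero at the start; "ft_torque": the same for the moment, N m; "grip_width": finger opening in m.
Only numpy, scipy, OpenCV 4.12 (cv2) and the standard library are available. Lean on these libraries where they do the work, as an engineer would, in place of code of your own. Each camera call takes 0.05 s, during which the arm holds its last target.

## Task

Starting at the end of the sorting rack that has the tall ball-topped post, run a closed fingertip along the top of the rack's back rail and count the gaps, filled or empty: touch the rail at the first, second and third gap in turn and go no farther. Then, with the fingertips only, push the loose pad lying in front of the rack along the table into that third gap until it is fully home against the back wall. Never pick the pad up, and leave the seated pads and the other things where they are.

Things in the scene. Friction and masses are not known exactly. Their poses are not given: they have to be found in the camera images.
- pad: tan fibreboard pad 70 x 42 x 16 mm with rounded corners (radius 9 mm), loose, about 60 g; the one to be pushed. It lies flat on the table in front of the rack (robot's side), not in a gap. Origin: centre of its underside; x along its 70 mm length, z up. Either end may go in first.
- rack: fixed plywood rack: seven upright dividers (6 mm thick, 30 mm high) leave six gaps, 50 mm clear, open above and to the robot's side; no floor, pads slide on the table. Gap centres at y = +140, +84, +28, -28, -84, -140 mm; two hold pads already. Origin on the table, mid-rack; x points into the gaps, y along the row. A pad fully home has its centre at x = 0.
- rack_mouth (a point): middle of the line of the dividers' rounded front ends, on the table, at x = -31 mm of the rack. A pad fully home stands 4 mm proud of this line.
- rack_wall (a point): middle of the front face of the rack's back wall, on the table, at x = +35 mm of the rack. The wall is 18 mm thick; its flat, level top, 42 mm above the table, is the rail and runs the whole length of the rack.
- tall_post: steel post, 16 mm diameter, with a 26 mm ball on top, 88 mm high, standing at one end of the rack's rail; gaps are counted from this end. Which end varies. Fixed. Origin: on the table, on its axis, 28 mm outside the nearest divider's centre line.
- stub_post: plain flat-topped steel stub, 16 mm diameter, 42 mm high, at the other end of the rail. Fixed. Origin: on the table, on its axis.
- rail1: piece of the rail behind the gap at y = +140 mm of the rack: dark wood, rigid, 36 mm along the rail, 18 mm deep, 6 mm high, flush with the rest of the rail. Origin: centre of its underside; its top is 42 mm above the table. Touching it is touching the rail at that gap. Numbered from the rack's +y end, not from the tall post.
- rail2: piece of the rail behind the gap at y = +84 mm of the rack: dark wood, rigid, 36 mm along the rail, 18 mm deep, 6 mm high, flush with the rest of the rail. Origin: centre of its underside; its top is 42 mm above the table. Touching it is touching the rail at that gap. Numbered from the rack's +y end, not from the tall post.
- rail3: piece of the rail behind the gap at y = +28 mm of the rack: dark wood, rigid, 36 mm along the rail, 18 mm deep, 6 mm high, flush with the rest of the rail. Origin: centre of its underside; its top is 42 mm above the table. Touching it is touching the rail at that gap. Numbered from the rack's +y end, not from the tall post.
- rail4: piece of the rail behind the gap at y = -28 mm of the rack: dark wood, rigid, 36 mm along the rail, 18 mm deep, 6 mm high, flush with the rest of the rail. Origin: centre of its underside; its top is 42 mm above the table. Touching it is touching the rail at that gap. Numbered from the rack's +y end, not from the tall post.
- rail5: piece of the rail behind the gap at y = -84 mm of the rack: dark wood, rigid, 36 mm along the rail, 18 mm deep, 6 mm high, flush with the rest of the rail. Origin: centre of its underside; its top is 42 mm above the table. Touching it is touching the rail at that gap. Numbered from the rack's +y end, not from the tall post.
- rail6: piece of the rail behind the gap at y = -140 mm of the rack: dark wood, rigid, 36 mm along the rail, 18 mm deep, 6 mm high, flush with the rest of the rail. Origin: centre of its underside; its top is 42 mm above the table. Touching it is touching the rail at that gap. Numbered from the rack's +y end, not from the tall post.
- seated_a: tan fibreboard pad 70 x 42 x 16 mm with rounded corners (radius 9 mm), loose, about 60 g; already home in the rack's gap at y = +140 mm, to be left there. Origin: centre of its underside.
- seated_b: tan fibreboard pad 70 x 42 x 16 mm with rounded corners (radius 9 mm), loose, about 60 g; already home in the rack's gap at y = -84 mm, to be left there. Origin: centre of its underside.
- tape_big: roll of foil tape lying flat, 90 mm across, 48 mm high; bystander. Origin: centre of its underside.
- tape_small: roll of paper tape lying flat, 76 mm across, 25 mm high; bystander. Origin: centre of its underside.
- glue_bottle: white glue bottle, 56 mm across, 150 mm high; bystander. Origin: centre of its underside.
- glue_brush: flat glue brush with a round wooden handle, lying along the row behind the rack (its far side); bystander. Origin: its underside.
- white_pad: white plastic pad lying flat, 100 x 100 x 12 mm; bystander. Origin: centre of its underside.
Things that resemble listed ones, but are neither listed nor needed, are in the scene too. Leave any purple look-alike of the pad alone.

How it is judged:
By the outcome, as a careful person would: the job done as asked, in the order asked, and still so for the second after the job is handed in, with the robot touching nothing.
It also fails if it takes over 64 s, if anything falls off the work surface, if the arm or the gripper's body presses on something with over 40 N, if the wrist force passes 120 N, or if a joint passes its speed limit or range.

## Working session

There is one attempt and no reset: what is moved stays moved. The work goes in short steps, Python scripts to look and compute and a tool call to move; the robot and the scene stay as the last step left them, time stands still between calls to the robot, and variables do not carry over. Pictures are saved under pics/ and viewed, and the job is handed in when it is done.

Besides the shell and the picture viewer there is one more tool, called after "Request:" as name(argument=value, ...) on one line, values as JSON. apply_moves: Moves the arm, as the interface text tells. Its arguments: {"type":"object","properties":{"steps":{"type":"array"},"squeeze":{"type":"number"}},"required":["steps"]}

```bash
mkdir -p pics; ls; python3 - <<'E'
from station import robot, viewer, job
import cv2
print(robot.state()); print(robot.nose_length)
for n in ["scene","top","wrist"]:
    print(n,viewer.get_calibration(n))
for n in ["scene","top"]:
    cv2.imwrite(f"pics/{n}0.png",viewer.camera(n))
E
```

```text
pics
{'clock': 0.0, 'joint_positions': array([ 1.12202707e+00,  3.20290915e-01,  1.56567491e+00,  5.88410819e-06,
        1.25738877e+00, -1.99934188e-02]), 'dq': array([ 1.20121466e-03, -1.61288598e-03, -4.59416988e-05, -2.81009726e-04,
        1.56554987e-03, -1.45261391e-03]), 'joint_torque': array([-3.95076968e-04, -4.15519989e+01, -2.34151161e+01, -2.87281819e-05,
        8.24148185e-03,  8.39414724e-06]), 'position': array([0.23885815, 0.52254214, 0.2414844 ]), 'eef_rot': array([ 2.64242458e+00,  1.69747634e+00, -2.36191936e-03]), 'wrist_force': array([-0.19698436,  0.03198159,  1.22790696]), 'ft_torque': array([-0.01136403, -0.021922  , -0.01105462]), 'grip_width': 0.08539329487911052}
0.011
scene {'fx': 464.6937352685121, 'fy': 464.6937352685121, 'cx': 320.9006991662781, 'cy': 236.75366549872018, 'k1': -0.08651113330234397, 'xyz': array([ 1.25068418, -0.5386612 ,  0.66391595]), 'attitude': array([0.87821984, 0.41395921, 0.8194808 ])}
top {'fx': 562.2045938285024, 'fy': 562.2045938285024, 'cx': 312.25507504704103, 'cy': 243.84005726667235, 'k1': -0.0028562020959411864, 'xyz': array([ 0.424308  , -0.00492177,  1.34742258]), 'attitude': array([ 0.10374877, -0.09077716, -1.58885575])}
wrist {'fx': 356.0549052852858, 'fy': 356.0549052852858, 'cx': 319.86927889316206, 'cy': 238.31448184954488, 'k1': -0.03069675036080218, 'T_tool_cam': array([[ 9.99999884e-01, -2.32804777e-05,  4.80967971e-04,
         1.01478176e-04],
       [ 1.13748419e-04, -9.59142133e-01, -2.82924646e-01,
        -7.31438526e-02],
       [ 4.67903266e-04,  2.82924668e-01, -9.59142019e-01,
        -1.31847229e-01],
       [ 0.00000000e+00,  0.00000000e+00,  0.00000000e+00,
         1.00000000e+00]])}
```

View pics/top0.png

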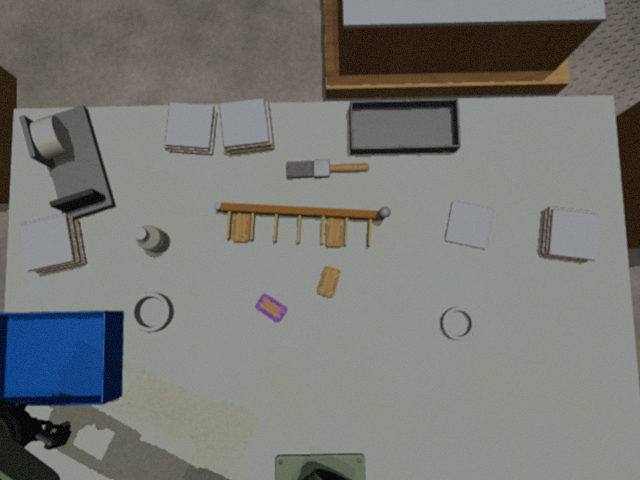

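View pics/scene0.png

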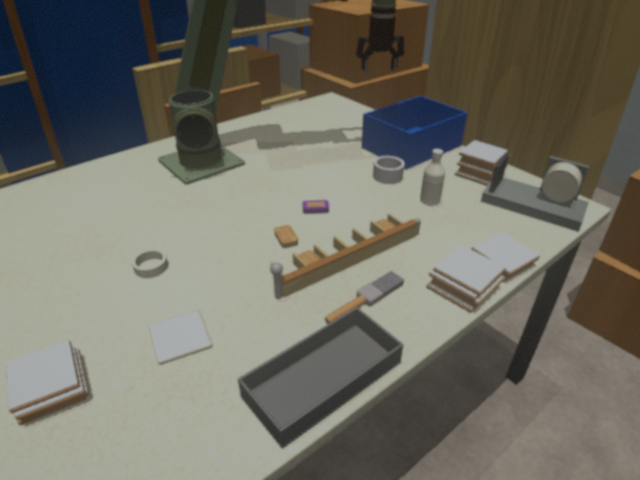

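```bash
cat > h.py <<'E'
import numpy as np, cv2
from scipy.spatial.transform import Rotation as R
from station import robot, viewer, job
def campose(n,st=None):
    c=viewer.get_calibration(n)
    if n=="wrist":
        T=np.eye(4);T[:3,:3]=R.from_rotvec(st["eef_rot"]).as_matrix();T[:3,3]=st["position"]
        T=T@c["T_tool_cam"];return c,T[:3,:3],T[:3,3]
    return c,R.from_rotvec(c["attitude"]).as_matrix(),np.array(c["xyz"])
def K(c): return np.array([[c["fx"],0,c["cx"]],[0,c["fy"],c["cy"]],[0,0,1.]]),np.array([c["k1"],0,0,0.])
def p2w(n,uv,z,st=None):
    c,Rm,t=campose(n,st);k,d=K(c)
    q=cv2.undistortPoints(np.array(uv,float).reshape(-1,1,2),k,d).reshape(-1,2)
    out=[]
    for (a,b) in q:
        r=Rm@np.array([a,-b,-1.]);s=(z-t[2])/r[2];out.append(t+s*r)
    return np.array(out)
def w2p(n,P,st=None):
    c,Rm,t=campose(n,st);k,d=K(c)
    q=(np.array(P,float).reshape(-1,3)-t)@Rm
    q=q*[1,-1,-1]
    return cv2.projectPoints(q,np.zeros(3),np.zeros(3),k,d)[0].reshape(-1,2)
E
python3 - <<'E'
import cv2
im=cv2.imread("pics/top0.png")
cv2.imwrite("pics/top0c.png",cv2.resize(im[190:330,210:400],None,fx=4.2,fy=4.2,interpolation=cv2.INTER_CUBIC))
E
```

```text
(no output)
```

View pics/top0c.png

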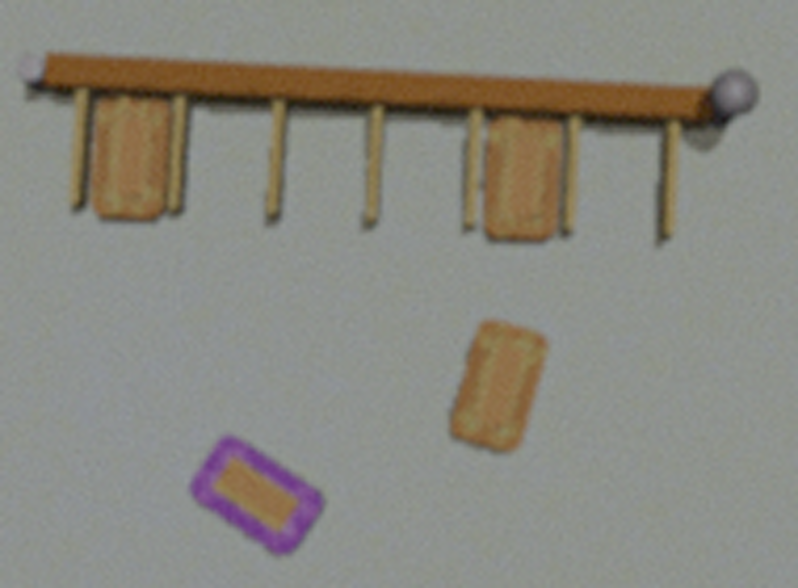

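```bash
python3 - <<'E'
from h import *
from scipy.optimize import least_squares
yd=np.array([168,112,56,0,-56,-112,-168])/1000
tips=np.array([(78,208),(176,212),(272,220),(371,225),(470,229),(567,234),(664,239)])
uv=tips/4.2+[210,190]-0.4
be=np.array([(46,54),(300,67),(560,80)])/4.2+[210,190]-.4  # back edge
model=np.c_[np.full(7,-.031),yd,np.full(7,.03)]
def tf(p,m):
    c,s=np.cos(p[2]),np.sin(p[2]);return np.c_[c*m[:,0]-s*m[:,1]+p[0],s*m[:,0]+c*m[:,1]+p[1],m[:,2]]
bw=p2w("top",be,.042)
def f(p):
    r=(w2p("top",tf(p,model))-uv).ravel()
    c,s=np.cos(p[2]),np.sin(p[2]); d=(bw[:,:2]-p[:2])@[c,s]-.053
    return np.r_[r,d*420]
s=least_squares(f,[.55,0,0]);print(s.x,np.round(s.fun,2))
padc=np.array([(483,320),(549,334),(519,454),(450,436),(500,386)])/4.2+[210,190]-.4
print(p2w("top",padc,.016))
print("posts",p2w("top",np.array([(735,92)])/4.2+[210,190]-.4,.075),p2w("top",np.array([(32,68)])/4.2+[210,190]-.4,.042))
p=p2w("top",np.array([(258,495),(320,505)])/4.2+[210,190]-.4,.012);print("purple",p)
st=robot.state();print(R.from_rotvec(st["eef_rot"]).as_matrix())
E
```

```text
[ 0.62218349  0.03584559 -0.07484944] [-1.08 -0.17 -0.84  0.14 -0.09 -0.5  -0.03 -0.43  0.08 -0.11  0.69 -0.03
  1.33  0.05  0.22  0.31  0.47]
[[ 0.53657635 -0.02384998  0.016     ]
 [ 0.52788477 -0.06093523  0.016     ]
 [ 0.46074688 -0.04236254  0.016     ]
 [ 0.47159311 -0.00384612  0.016     ]
 [ 0.49910149 -0.03258902  0.016     ]]
posts [[ 0.65365012 -0.16342305  0.075     ]] [[0.68176833 0.22705934 0.042     ]]
purple [[0.44082497 0.1048049  0.012     ]
 [0.43455093 0.07000046 0.012     ]]
[[ 4.15767960e-01  9.09470461e-01 -6.96432106e-04]
 [ 9.09469353e-01 -4.15768541e-01 -1.41991084e-03]
 [-1.58092153e-03 -4.30302247e-05 -9.99998749e-01]]
```

Request:
apply_moves(steps=[4,-7,0,0.1,0,8,-14,0,0.2,0,11,-21,0,0.3,0,14,-27,0,0.355,0,17,-33,0,0.355,0,20,-38,0,0.355,0,22,-41,0,0.355,0,23,-43,0,0.355,0,23,-43,0,0.355,0,23,-43,0,0.355,0,23,-43,0,0.355,0,23,-43,0,0.355,0])

```text
clock: 1.1
position: [0.47, 0.0899, 0.2421]
eef_rot: [2.303, 2.136, -0.001]
wrist_force: [0.5, 0.5, 0.8]
grip_width: 0.0001
```

```bash
python3 - <<'E'
from h import *
st=robot.state(); im=viewer.camera("wrist"); np.save("st1.npy",st,allow_pickle=True)
cv2.imwrite("pics/w1.png",im); print(st["position"],R.from_rotvec(st["eef_rot"]).as_matrix()[:,1],st["grip_width"],st["clock"],st["joint_positions"])
E
```

```text
[0.46996425 0.0899388  0.24213686] [ 9.97148640e-01 -7.54623596e-02  1.45802025e-04] 0.00013179517402143093 1.1 [ 1.65565797e-01  1.67636586e-01  1.77336789e+00 -8.58996202e-04
  1.20063506e+00 -1.32938553e+00]
```

View pics/w1.png

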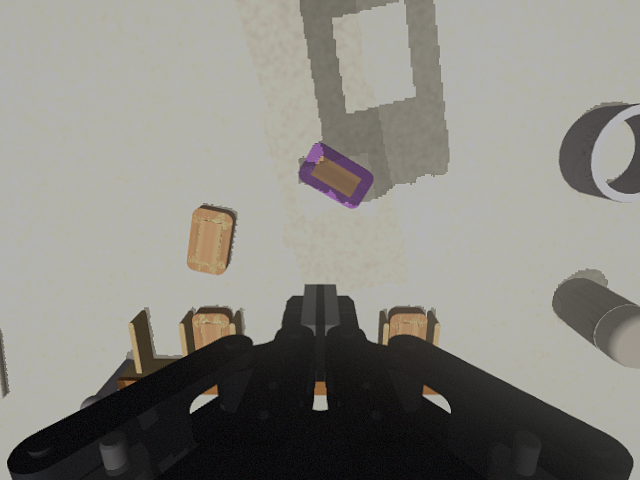

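Request:
apply_moves(steps=[3.5,-3,0,0,0,7,-6,0,0,0,10.5,-9,0,0,0,13,-11,0,0,0,14,-12,0,0,0,14,-12,0,0,0,14,-12,0,0,0,14,-12,0,0,0])

```text
clock: 1.82
position: [0.6081, -0.0262, 0.2419]
eef_rot: [-2.3, -2.137, 0.001]
wrist_force: [-0.3, 0.1, -0.1]
grip_width: -0.0003
```

```bash
python3 - <<'E'
from h import *
st=robot.state(); im=viewer.camera("wrist"); np.save("st2.npy",st,allow_pickle=True)
cv2.imwrite("pics/w2.png",im); print(st["position"],R.from_rotvec(st["eef_rot"]).as_matrix()[:,1],st["dq"],st["clock"])
E
```

```text
[ 0.60806829 -0.02624162  0.24186022] [ 0.9972999  -0.07341115 -0.00192616] [ 0.01286487 -0.01686965  0.008111   -0.00145747 -0.00306377 -0.00228233] 1.8167
```

View pics/w2.png

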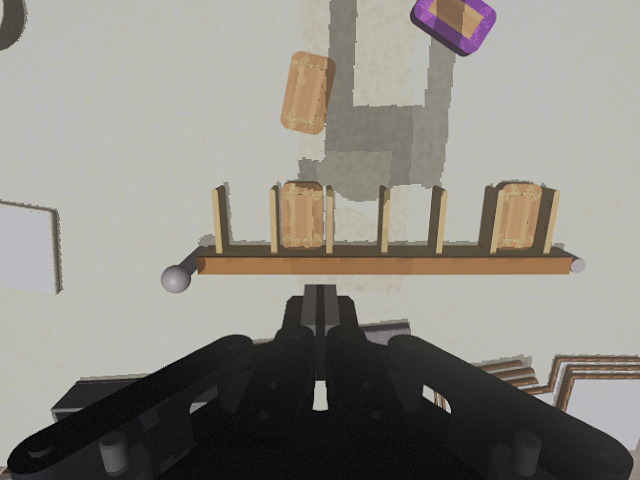

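```bash
python3 - <<'E'
import cv2
im=cv2.imread("pics/w2.png")
cv2.imwrite("pics/w2a.png",cv2.resize(im[170:300,150:350],None,fx=4,fy=4,interpolation=cv2.INTER_CUBIC))
cv2.imwrite("pics/w2b.png",cv2.resize(im[170:300,340:600],None,fx=3,fy=3,interpolation=cv2.INTER_CUBIC))
cv2.imwrite("pics/w2c.png",cv2.resize(im[40:145,260:360],None,fx=5,fy=5,interpolation=cv2.INTER_CUBIC))
E
```

```text
(no output)
```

View pics/w2a.png

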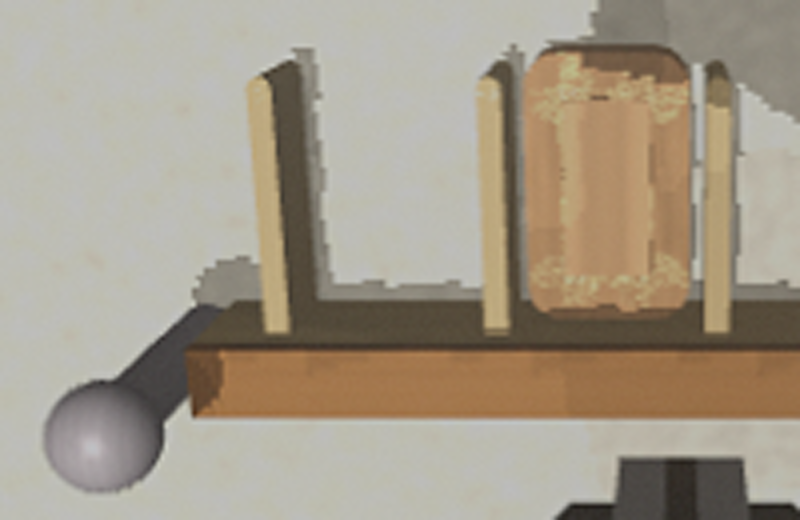

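View pics/w2b.png

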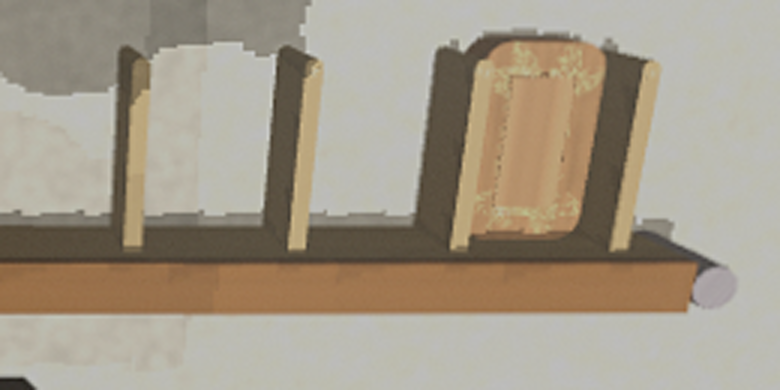

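View pics/w2c.png

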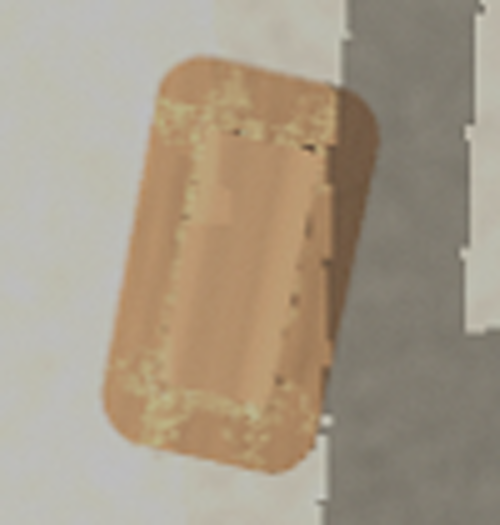

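```bash
cat > m2.py <<'E'
from h import *
from scipy.optimize import least_squares
st=np.load("st2.npy",allow_pickle=True).item()
A=lambda p:np.array(p,float)/4+[150,170]-.375
B=lambda p:np.array(p,float)/3+[340,170]-.333
C=lambda p:np.array(p,float)/5+[260,40]-.4
yd=np.array([168,112,56,0,-56,-112,-168])[::-1]/1000
base=np.r_[A([(278,333),(497,333),(717,333)]),B([(132,249),(297,249),(458,249),(619,249)])]
mb=np.c_[np.full(7,.035),yd,np.full(7,.03)]
tip=np.r_[A([(260,78),(488,77),(718,74)]),B([(141,57),(312,60),(483,60),(652,62)])]
mt=np.c_[np.full(7,-.031),yd,np.full(7,.03)]
back=np.r_[A([(250,417),(600,417)]),B([(100,313),(600,313)])]
front=np.r_[A([(250,349),(600,349)]),B([(100,262),(600,262)])]
def tf(p,m):
    c,s=np.cos(p[2]),np.sin(p[2]);return np.c_[c*m[:,0]-s*m[:,1]+p[0],s*m[:,0]+c*m[:,1]+p[1],m[:,2]]
bw=p2w("wrist",back,.042,st);fw=p2w("wrist",front,.042,st)
def f(p):
    r=(w2p("wrist",tf(p,mb),st)-base).ravel()
    r2=(w2p("wrist",tf(p,mt),st)-tip).ravel()
    c,s=np.cos(p[2]),np.sin(p[2]); n=np.array([c,s])
    return np.r_[r,r2,((bw[:,:2]-p[:2])@n-.053)*1000,((fw[:,:2]-p[:2])@n-.035)*1000]
s=least_squares(f,[.62,.03,-.075]);p=s.x
if __name__=="__main__":
    print(p,np.round(s.fun,2))
    c,sn=np.cos(p[2]),np.sin(p[2]);Rr=np.array([[c,-sn],[sn,c]])
    q=C([(206,54),(378,130),(275,474),(103,394)]) # rough extreme pts
    # edge pts: left side, right side, top end, bottom end
    for nm,pts in dict(left=[(146,170),(113,340)],right=[(370,190),(327,410)],near=[(225,60),(335,85)],far=[(165,452),(255,472)],cen=[(241,264)]).items():
        w=p2w("wrist",C(pts),.016,st);print(nm,np.round(w[:,:2],4).tolist(),np.round((w[:,:2]-p[:2])@Rr,4).tolist())
    b=p2w("wrist",A([(104,437)]),.075,st);print("ball",b,(b[:,:2]-p[:2])@Rr)
    for y in (-.140,-.084,-.028): print("rail",y,p[:2]+Rr@[.044,y])
    print("home",p[:2]+Rr@[0,-.028])
E
python3 m2.py
```

```text
[ 0.62157978  0.0384461  -0.07467075] [-0.13  0.17 -0.13  0.25 -0.18  0.32 -0.07  0.56 -0.45  0.58 -0.03  0.58
 -0.38  0.55 -0.91 -0.62 -0.26 -0.41  0.11  0.37  0.39 -0.06  0.88 -0.86
  0.74 -0.59  0.38 -0.9   0.   -0.19 -0.11  0.15 -0.06 -0.2  -0.13 -0.08]
left [[0.479, -0.0452], [0.5084, -0.0543]] [[-0.1359, -0.094], [-0.106, -0.1009]]
right [[0.4856, -0.0039], [0.5241, -0.0146]] [[-0.1325, -0.0524], [-0.0932, -0.0602]]
near [[0.4615, -0.029], [0.4672, -0.0092]] [[-0.1546, -0.0792], [-0.1504, -0.059]]
far [[0.5295, -0.0463], [0.5345, -0.0293]] [[-0.0855, -0.0914], [-0.0818, -0.0741]]
cen [[0.4967, -0.0289]] [[-0.1195, -0.0765]]
ball [[ 0.65145136 -0.16056167  0.075     ]] [[ 0.04463459 -0.19622475]]
rail -0.14 [ 0.65501298 -0.10444625]
rail -0.084 [ 0.65919066 -0.04860229]
rail -0.028 [0.66336834 0.00724166]
home [0.61949095 0.01052412]
```

Request:
apply_moves(steps=[1.5,-2.3,-2,0,0,3,-4.6,-5,0,0,4.6,-7,-9,0,0,4.6,-7,-12,0,0,4.6,-7,-14,0,0,4.6,-7,-15,0,0,4.6,-7,-16,0,0,4.6,-7,-17,0,0,4.6,-7,-17.5,0,0,4.6,-7,-17.5,0,0,4.6,-7,-17.5,0,0,4.6,-7,-17.5,0,0])

```text
clock: 2.87
position: [0.6558, -0.097, 0.0686]
eef_rot: [2.3, 2.137, 0.002]
wrist_force: [0.1, -0.3, 0.1]
grip_width: -0.0
```

```bash
python3 - <<'E'
from h import *
from m2 import p
st=robot.state(); print(st["position"],st["wrist_force"],st["clock"],R.from_rotvec(st["eef_rot"]).as_matrix()[:,1])
c,s=np.cos(p[2]),np.sin(p[2]);print((st["position"][:2]-p[:2])@np.array([[c,-s],[s,c]]))
im=viewer.camera("wrist");cv2.imwrite("pics/w3.png",im)
im=viewer.camera("scene");cv2.imwrite("pics/s3.png",cv2.resize(im[160:360,230:450],None,fx=3.5,fy=3))
E
```

```text
[ 0.65578384 -0.09698272  0.06860225] [ 0.05255658 -0.28179581  0.13517003] 2.8667 [ 0.99729465 -0.07347271  0.00226709]
[ 0.04420996 -0.13249966]
```

View pics/w3.png

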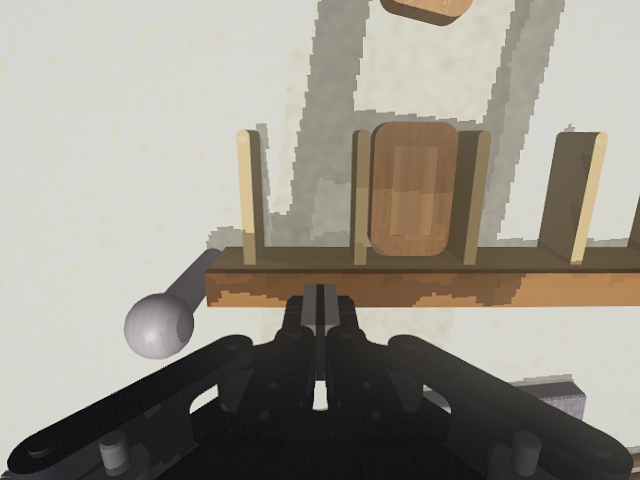

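View pics/s3.png

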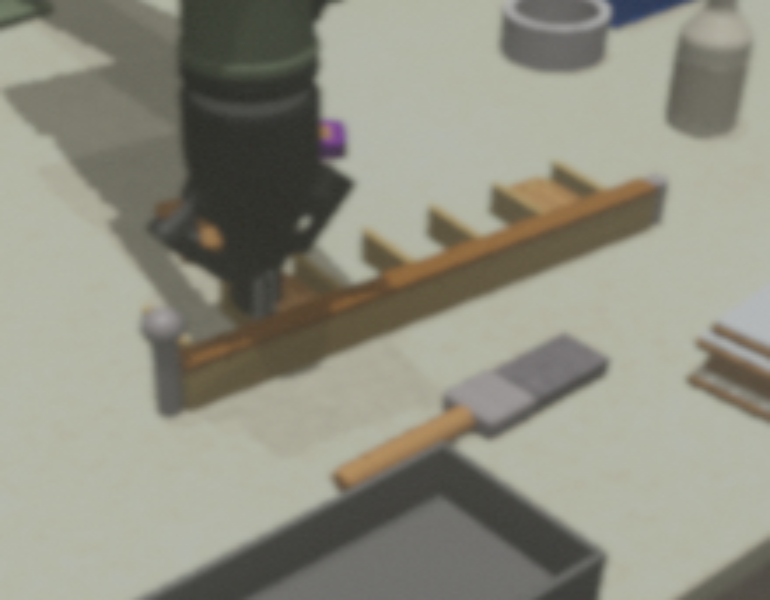

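Request:
apply_moves(steps=[0,0,-0.5,0,0,0,0,-1.0,0,0,0,0,-1.3,0,0,0,0,-1.4,0,0,0,0,-1.5,0,0,0,0,-1.5,0,0,0,0,-1.5,0,0])

```text
clock: 3.55
position: [0.6547, -0.097, 0.0531]
eef_rot: [-2.301, -2.137, 0.001]
wrist_force: [-2.4, 0.0, 6.0]
grip_width: -0.0003
```

Request:
apply_moves(steps=[0.05,0.6,0,0,0,0.1,1.2,0,0,0,0.14,1.8,0,0,0,0.18,2.4,0,0,0,0.22,3.0,0,0,0,0.27,3.6,0,0,0,0.31,4.2,0,0,0,0.36,4.8,0,0,0,0.36,4.8,0,0,0,0.36,4.8,0,0,0])

```text
clock: 4.38
position: [0.6595, -0.0481, 0.0531]
eef_rot: [2.301, 2.138, 0.003]
wrist_force: [0.9, 0.4, 5.7]
grip_width: 0.0005
```

Request:
apply_moves(steps=[0.05,0.6,0,0,0,0.1,1.2,0,0,0,0.14,1.8,0,0,0,0.18,2.4,0,0,0,0.22,3.0,0,0,0,0.27,3.6,0,0,0,0.31,4.2,0,0,0,0.35,4.7,0,0,0,0.38,5.1,0,0,0,0.38,5.1,0,0,0,0.38,5.1,0,0,0])

```text
clock: 5.3
position: [0.6632, 0.0026, 0.0531]
eef_rot: [2.3, 2.138, 0.002]
wrist_force: [0.3, -0.4, 6.8]
grip_width: 0.0004
```

Request:
apply_moves(steps=[0,0,2,0,0,0,0,4.5,0,0,-1,-0.5,7,0,0,-4,-2,8,0,0,-7,-3.5,8,0,0,-10,-5,8,0,0,-13,-6.5,8,0,0,-16,-8,6,0,0,-16.9,-8.7,4,0,0,-16.9,-8.7,2,0,0,-16.9,-8.7,0,0,0,-16.9,-8.7,-1,0,0,-16.9,-8.7,-1,0,0,-16.9,-8.7,-1,0,0,-16.9,-8.7,-1,0,0])

```text
clock: 6.55
position: [0.4944, -0.0849, 0.043]
eef_rot: [2.301, 2.138, 0.002]
wrist_force: [-0.1, 0.3, 0.4]
grip_width: 0.0006
```

```bash
cat > look.py <<'E'
import sys
from h import *
from m2 import p
n=sys.argv[1]
st=robot.state(); im=viewer.camera("wrist"); np.save(f"st_{n}.npy",st,allow_pickle=True)
cv2.imwrite(f"pics/w{n}.png",im)
c,s=np.cos(p[2]),np.sin(p[2]);y=R.from_rotvec(st["eef_rot"]).as_matrix()[:,1]
print(st["position"],st["clock"],"yaw",np.arctan2(y[1],y[0]),"rackTCP",(st["position"][:2]-p[:2])@np.array([[c,-s],[s,c]]))
if len(sys.argv)>2:
    im=viewer.camera("scene");cv2.imwrite(f"pics/s{n}.png",cv2.resize(im[160:310,220:440],None,fx=3.5,fy=3.5))
E
python3 look.py 4 s
```

```text
[ 0.49441874 -0.08486627  0.04302575] 6.55 yaw -0.07345698353460896 rackTCP [-0.11760892 -0.13245472]
```

View pics/w4.png

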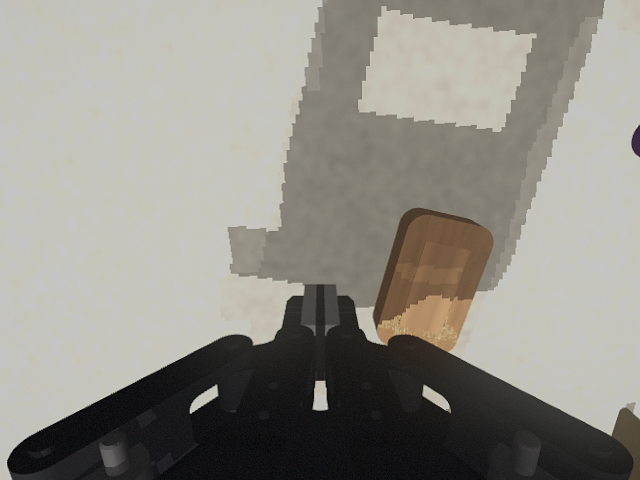

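View pics/s4.png

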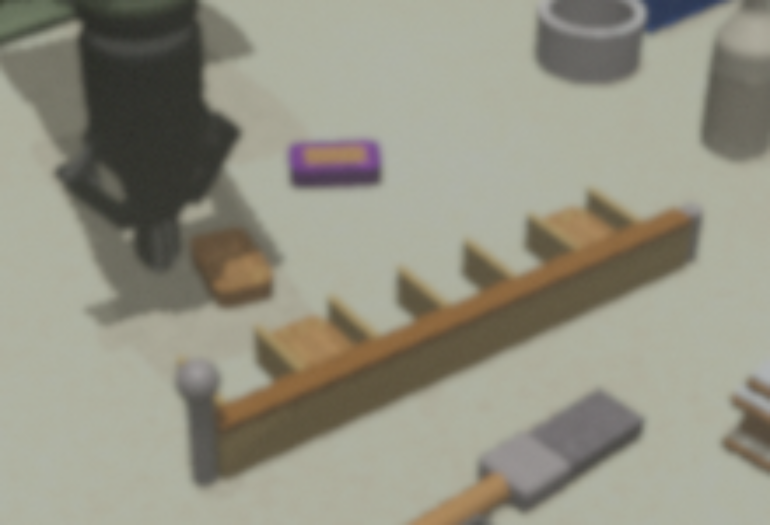

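Request:
apply_moves(steps=[0,0,-1.5,0,0,0,0,-2.8,0,0,0,0,-2.8,0,0,0.08,1,-2.8,0,0,0.15,2,-2.8,0,0,0.18,2.4,-2.8,0,0,0.21,2.8,-2.8,0,0,0.24,3.2,-2.8,0,0,0.27,3.6,-2.8,0,0,0.3,4,-2.8,0,0,0.3,4,-2.8,0,0])

```text
clock: 7.57
position: [0.4965, -0.0444, 0.0144]
eef_rot: [-2.301, -2.138, -0.0]
wrist_force: [-1.2, -0.4, 0.0]
grip_width: 0.0002
```

```bash
python3 look.py 5 
```

```text
[ 0.49650629 -0.04437027  0.01441683] 7.5667 yaw -0.07329146483309912 rackTCP [-0.11854739 -0.09191588]
```

View pics/w5.png

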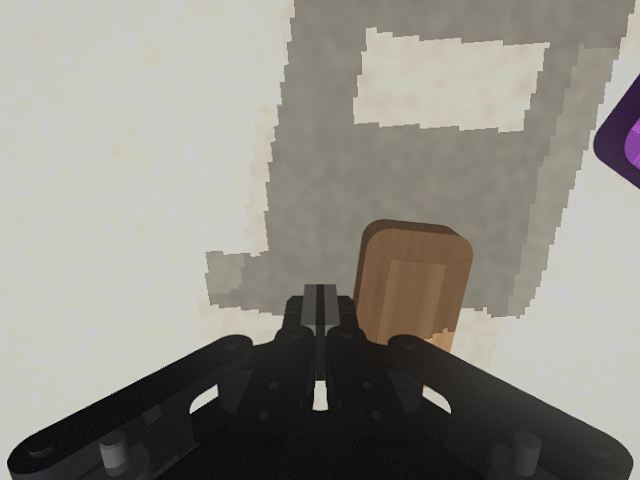

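Request:
apply_moves(steps=[0.03,0.4,0,0,0,0.06,0.8,0,0,0,0.09,1.2,0,0,0,0.12,1.6,0,0,0,0.15,2,0,0,0,0.18,2.4,0,0,0,0.18,2.4,0,0,0])

```text
clock: 8.2
position: [0.4983, -0.0203, 0.0143]
eef_rot: [-2.301, -2.139, -0.0]
wrist_force: [0.2, -0.3, 0.9]
grip_width: 0.0001
```

```bash
python3 look.py 6; python3 - <<'E'
import cv2
cv2.imwrite("pics/w6c.png",cv2.resize(cv2.imread("pics/w6.png")[190:390,260:500],None,fx=3.2,fy=3))
E
```

```text
[ 0.49828037 -0.02028585  0.0143077 ] 8.2 yaw -0.0731316244518824 rackTCP [-0.1185749  -0.06776636]
```

View pics/w6c.png

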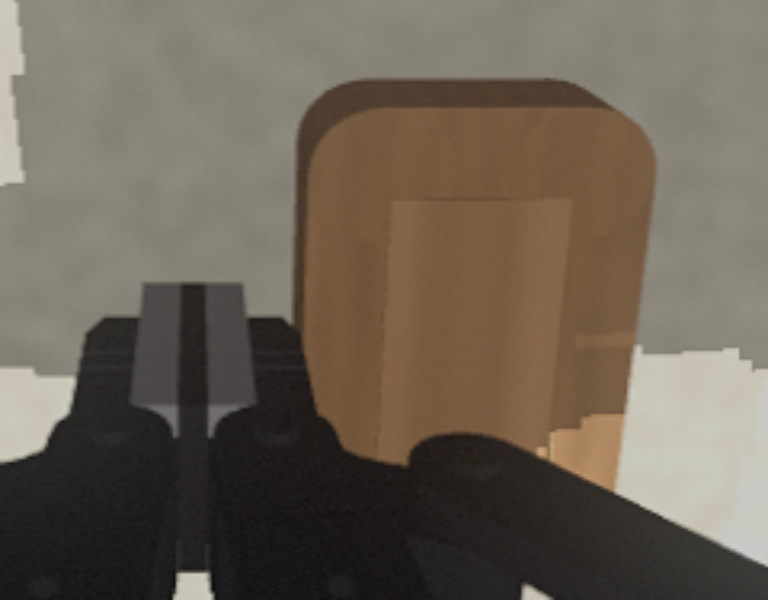

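```bash
cat > pm.py <<'E'
from h import *
from m2 import p
c,s=np.cos(p[2]),np.sin(p[2]);Rr=np.array([[c,-s],[s,c]])
def rk(st,uv,z):
    return (p2w("wrist",uv,z,st)[:,:2]-p[:2])@Rr
E
python3 - <<'E'
from pm import *
st=np.load("st_6.npy",allow_pickle=True).item()
D=lambda q:np.array(q,float)/[3.2,3]+[260,190]-.35
print("left",rk(st,D([(307,175),(308,300)]),.016)); print("right",rk(st,D([(656,165),(637,330)]),.016)); print("near",rk(st,D([(380,107),(550,107)]),.016))
print("leftbottom",rk(st,D([(296,150),(296,300)]),.0))
E
```

```text
left [[-0.14938404 -0.05363367]
 [-0.13193655 -0.05298053]]
right [[-0.15077612 -0.01160971]
 [-0.12749555 -0.01125515]]
near [[-0.15838362 -0.04528551]
 [-0.15842428 -0.02514647]]
leftbottom [[-0.14794639 -0.05352741]
 [-0.12460224 -0.05288651]]
```

Request:
apply_moves(steps=[0.02,0.2,0,0,0,0.03,0.43,0,0,0,0.03,0.43,0,0,0,-0.05,-0.5,0,0,0,-0.1,-1.5,0,0,0,-0.1,-1.5,2,0,0,-0.1,-1.5,5,0,0,-3,0.5,6,0,0,-5,3,6,0,0,-6.3,4.5,6,0,0,-6.3,4.5,5,0,0,-6.3,4.5,3,0,0,-6.3,4.5,3,0,0,-6.3,4.5,3,0,0])

```text
clock: 9.42
position: [0.4347, 0.0233, 0.044]
eef_rot: [-2.302, -2.136, 0.003]
wrist_force: [0.1, 0.0, 0.3]
grip_width: 0.0002
```

```bash
python3 look.py 7; python3 - <<'E'
from h import *
im=viewer.camera("top")
cv2.imwrite("pics/t7.png",cv2.resize(im[190:330,210:400],None,fx=4.2,fy=4.2,interpolation=cv2.INTER_CUBIC))
E
```

```text
[0.43465881 0.02325634 0.04399518] 9.4167 yaw -0.07451532792941273 rackTCP [-0.18526594 -0.02908986]
```

View pics/w7.png

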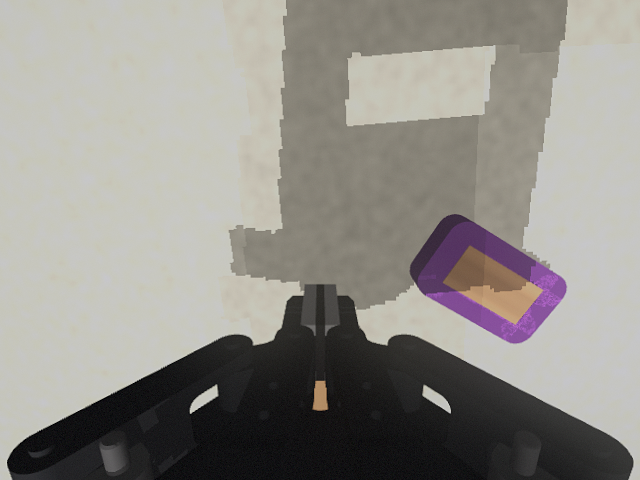

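View pics/t7.png

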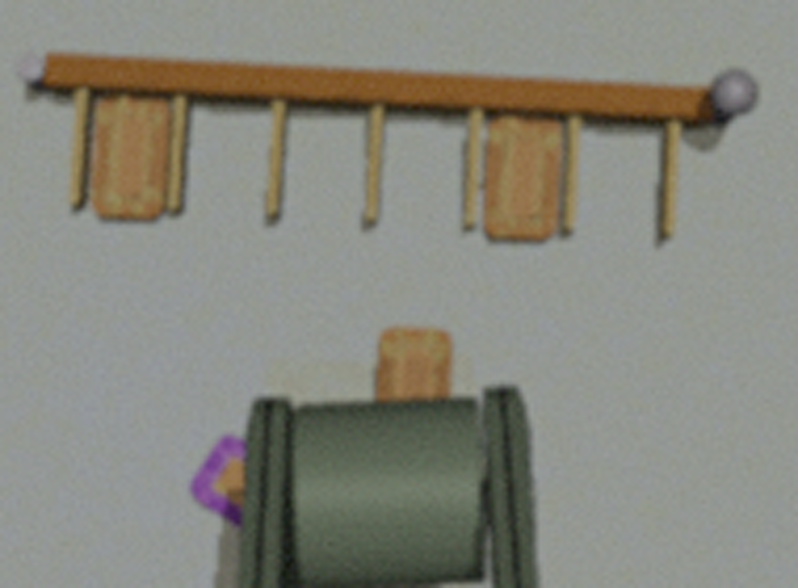

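Request:
apply_moves(steps=[0,0.1,-1.5,0,0,0,0.1,-2.9,0,0,0,0.1,-2.9,0,0,1,0.03,-2.9,0,0,1.6,-0.02,-2.9,0,0,2.0,-0.05,-2.9,0,0,2.5,-0.09,-2.9,0,0,3.0,-0.12,-2.9,0,0,3.5,-0.16,-2.9,0,0,4,-0.2,-2.9,0,0,4.5,-0.24,-2.9,0,0,5,-0.27,-2.9,0,0,5.5,-0.31,-2.9,0,0,6,-0.35,-2.9,0,0,6.5,-0.39,-2.9,0,0,6.5,-0.39,-2.9,0,0])

```text
clock: 10.85
position: [0.5019, 0.02, 0.0154]
eef_rot: [2.301, 2.137, 0.002]
wrist_force: [1.2, 0.1, 0.0]
grip_width: -0.0003
```

```bash
python3 look.py 8; python3 - <<'E'
from h import *
im=viewer.camera("top")
cv2.imwrite("pics/t8.png",cv2.resize(im[190:330,210:400],None,fx=4.2,fy=4.2,interpolation=cv2.INTER_CUBIC))
im=viewer.camera("scene");cv2.imwrite("pics/s8.png",cv2.resize(im[160:310,220:440],None,fx=3.5,fy=3.5))
E
```

```text
[0.50189348 0.01998589 0.01542517] 10.85 yaw -0.07388055248406424 rackTCP [-0.11797702 -0.02733671]
```

View pics/t8.png

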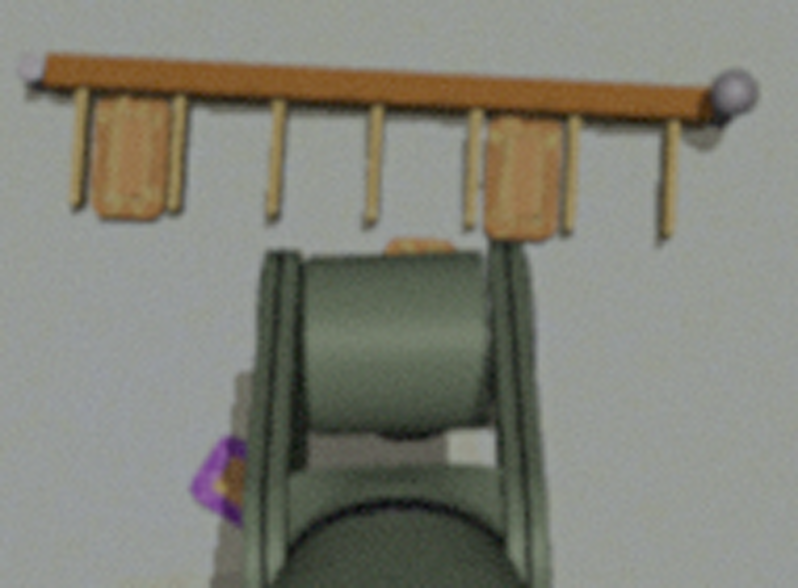

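View pics/s8.png

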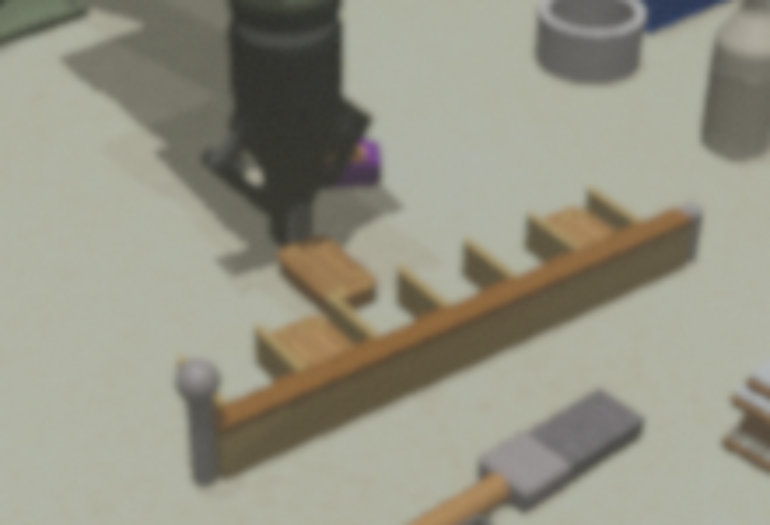

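Request:
apply_moves(steps=[0.5,-0.04,0,0,0,1.0,-0.07,0,0,0,1.5,-0.11,0,0,0,2.0,-0.15,0,0,0,2.5,-0.19,0,0,0,3.0,-0.22,0,0,0,3.5,-0.26,0,0,0,4.0,-0.3,0,0,0,4.5,-0.34,0,0,0,5.0,-0.37,0,0,0,5.5,-0.41,0,0,0,6.0,-0.45,0,0,0,6.4,-0.48,0,0,0,6.6,-0.49,0,0,0,6.6,-0.49,0,0,0])

```text
clock: 12.25
position: [0.567, 0.0151, 0.0153]
eef_rot: [2.302, 2.138, 0.001]
wrist_force: [0.5, -0.2, -0.1]
grip_width: -0.0003
```

```bash
python3 look.py 9 s
```

```text
[0.56702175 0.01510812 0.01534228] 12.25 yaw -0.07385398526964006 rackTCP [-0.05266576 -0.02734219]
```

View pics/s9.png

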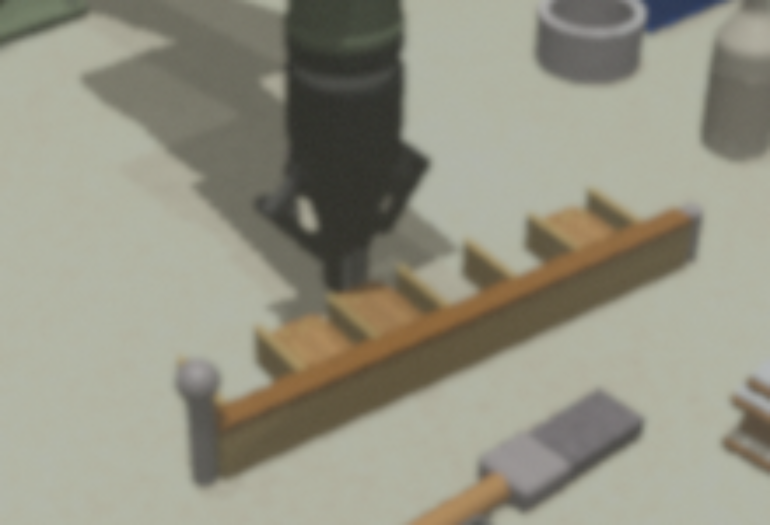

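Pad is in the third gap, nearly home. Final slow push until the wall is felt.

Request:
apply_moves(steps=[0.2,-0.01,0,0,0,0.4,-0.03,0,0,0,0.5,-0.04,0,0,0,0.6,-0.04,0,0,0,0.6,-0.04,0,0,0,0.6,-0.04,0,0,0])

```text
clock: 12.85
position: [0.5724, 0.0148, 0.0154]
eef_rot: [2.302, 2.138, 0.0]
wrist_force: [-0.0, -0.1, -0.2]
grip_width: 0.0001
```

Request:
apply_moves(steps=[0.05,0,0,0,0,0.1,-0.01,0,0,0,0.15,-0.01,0,0,0,0.2,-0.02,0,0,0,0.2,-0.02,0,0,0,0.2,-0.02,0,0,0])

```text
clock: 13.35
position: [0.5744, 0.0145, 0.0153]
eef_rot: [2.302, 2.138, 0.0]
wrist_force: [-0.0, -0.4, 0.8]
grip_width: 0.0002
```

Request:
apply_moves(steps=[0.05,0,0,0,0,0.1,-0.01,0,0,0,0.15,-0.01,0,0,0,0.15,-0.01,0,0,0,0.15,-0.01,0,0,0])

```text
clock: 13.77
position: [0.5751, 0.0145, 0.0153]
eef_rot: [-2.301, -2.137, 0.002]
wrist_force: [-3.3, 0.2, 2.5]
grip_width: -0.0001
```

Request:
apply_moves(steps=[0.05,0,0,0,0,0.1,-0.01,0,0,0,0.1,-0.01,0,0,0,0.1,-0.01,0,0,0])

```text
clock: 14.1
position: [0.5751, 0.0145, 0.0152]
eef_rot: [-2.3, -2.136, 0.004]
wrist_force: [-5.3, -0.3, 5.1]
grip_width: 0.0001
```

Request:
apply_moves(steps=[-1,0.07,0,0,0,-3,0.2,0,0,0,-3,0.2,3,0,0,-3,0.2,6,0,0,-3,0.2,10,0,0,-2,0,14,0,0,0,0,17,0,0,2,-1,20,0,0,3.5,-2,22.5,0,0,3.5,-2,22.5,0,0,3.5,-2,22.5,0,0,3.5,-2,22.5,0,0])

```text
clock: 15.1
position: [0.611, -0.0056, 0.2392]
eef_rot: [-2.301, -2.137, 0.001]
wrist_force: [-0.9, -0.5, -0.5]
grip_width: -0.0001
```

```bash
python3 look.py 10 s; python3 - <<'E'
from h import *
im=cv2.imread("pics/w10.png");cv2.imwrite("pics/w10c.png",cv2.resize(im[160:300,200:400],None,fx=4,fy=4,interpolation=cv2.INTER_CUBIC))
E
```

```text
[ 0.61104717 -0.00557212  0.23924065] 15.1 yaw -0.07402261088836634 rackTCP [-0.00721906 -0.04467997]
```

View pics/w10.png

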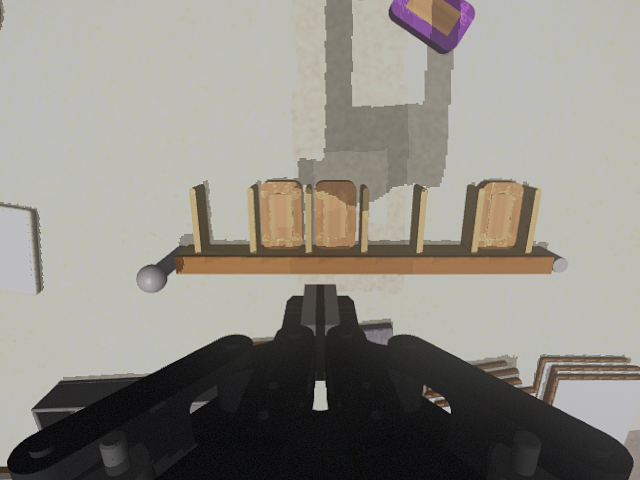

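View pics/w10c.png

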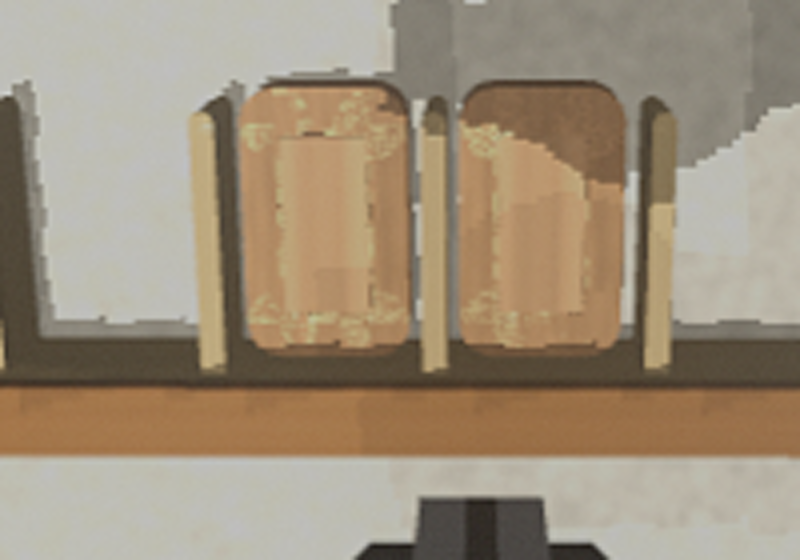

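Both near ends sit level (crop row ~87) and both far ends sit level (row ~354), so the pushed pad is as deep as seated_b. It is square in the third gap, between the dividers at columns 309 and 364. The seated pads and the purple look-alike have not moved.

```bash
python3 - <<'E'
from station import robot, job
s=robot.state();print(s["clock"],s["wrist_force"],abs(s["dq"]).max()); print(job.sign_off())
E
```

```text
15.2 [-1.08872157  0.62453409 -0.706678  ] 0.004973552565745864
the job is handed in; nothing more can be done
None
```

The tan pad is fully home in the third gap from the tall post, and I handed the job in at 15.2 s of the 64 s allowed.

- **Counting:** The tall post is at the rack's -y end, so the gaps counted were at y = -140, -84 and -28 mm. I slid the closed fingertip along the rail with about 6–7 N of contact. I touched the first gap about 8 mm inward of its centre, to stay clear of the ball, then touched the second and third gaps and lifted off there.
- **Pushing:** I used closed fingertips only and never picked the pad up. I pushed it sideways to line up with the gap, which also squared it, then pushed it in from behind. It stopped against the back wall: the last 1 mm of commanded push moved nothing, with about 5 N on the fingers.
- **Last checks:** In the final wrist picture both ends of the pad are level with the seated pad beside it, and it sits square between its dividers. The seated pads and the purple look-alike look unmoved, and the arm was clear of everything, with only sensor noise on the wrist. No check failed. An early rack fit from the top camera differed from the closer wrist-camera fit by about 3 mm, and I used the wrist-camera one.

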